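# Dock the table microphones for charging

### The arm

A 7-joint arm with a two-finger parallel gripper is mounted at the origin on the work surface. World frame = base frame: x ahead of the robot, y to its left, z up, the work surface at z = 0. Lengths are in mm, angles in rad, forces in N, time in s.
With the tool pointing down it reaches from about 425 to 925 mm from the base axis. Payload 6.8 kg.
Tool frame: the origin (TCP) lies at the very end of the fingers, on their centre line; the grasp point (between the pads) lies 19 mm behind it; z points along the fingers, y is the line along which they close (so a half turn about z gives the same grasp; the last joint's range is limited). The gripper opens to 88 mm and grips with 3 to 60 N. Pads are 20 mm wide; open, the fingers measure 115 mm over their backs; the gripper's body (75 mm by 178 mm) begins 61 mm behind the grasp point.
Start: joints at [-1.359, 0.477, 0.022, 1.555, -0.011, 1.109, -0.083], TCP at [212.201, 640.795, 222.664] pointing down, gripper open.
Joint ranges: [-2.96, 2.96], [-0.34, 2.1], [-1.41, 1.46], [0.24, 2.44], [-1.37, 4.51], [0.17, 1.92], [-2.96, 2.96]. Speed limits (rad/s): [2.39, 2.39, 3.14, 3.14, 3.14, 3.14, 3.14].

### API

Orientations are given as [roll, pitch, yaw] about the fixed x, y, z axes, in that order (R = Rz(yaw) Ry(pitch) Rx(roll)).
In Python, from workcell import manip gives the robot as it stands. The module is installed in compiled form; this text tells all that it offers.
- The arm moves only by the tool carry_out, never from a script. Its argument "commands" is a list of rows, each a list of 7 numbers: the turn, a rotation vector about the tool's x, y, z in degrees, then the shift along the tool's x, y, z in m, then the opening, from -1 (shut) to 1 (fully open). In form: [[ax, ay, az, x, y, z, fingers], ...]. A call has 1 to 12 rows; each row is the pose to reach, as a shift and turn from the pose commanded when the call began, along the tool's axes at that moment; what a row does not reach only later rows make up. A row lasts 1/12 s, in which the tool goes at most 41.7 mm and 7.16 degrees, less where a joint would pass 70% of its speed; a pose out of reach is approached as far as the arm can. A call with a gripper value outside its range is refused whole. The fingers move at their own pace and stop on an object; "newtons" is the grip in N (left out, the last holds). Time passes only in rows, so rows that repeat a pose let the fingers close. It gives the time, the measured TCP pose, the force, the opening and the grip force at its end, in the units of the state.
- manip.get_obs(): the state, without advancing time (a new reading comes with each control period).
- manip.get_image(name): name is "scene" or "top" or "wrist"; returns (picture, depth): 384x512x3 uint8, red, green, blue; 384x512 float32, mm along the optical axis (not along the pixel's ray), 0 where there is no reading.
- manip.calibration(name): a dict with "fx", "fy", "cx", "cy" (pixels), "k1" (the pictures are not rectified: a ray, as slopes to the right and down, at radius r is drawn at 1 + k1 r^2 times it, then the intrinsics apply), "rvec" (rotation vector, rad) and "tvec" (3), from world to camera coordinates, as OpenCV has them; the wrist camera has in their place "T_tool_cam" (4x4, takes a point from camera to tool coordinates, whose origin is the TCP and whose axes are the flange's). Camera axes: x right, y down, z forward; pixel columns grow to the right and rows downward; lengths in mm; the calibration is good to about 2 mm. A picture is of the moment at which its call begins: read the wrist's pose just before it. calibration takes no time and is no camera call.
- manip.sign_off(): hands the job in; it is judged then, once.
The state is a dict: "time_s": time; "joints": joint angles; "joint_vel": joint speeds; "tau": joint torques, N m; "eef_pos": TCP position; "tcp_rot": TCP orientation; "force": force on the tool from outside, world axes, zero at the start; "moment": the same for the moment, N m; "grip_width": finger opening in mm; "gripper_force": force on a finger pad.
Only numpy, scipy, OpenCV 4.12 (cv2) and the standard library are available. Lean on these libraries where they do the work, as an engineer would, in place of code of your own. Each camera call takes 0.05 s, during which the arm holds its last target. There are 200 camera calls.

### The job

Put the meeting room's table microphones away to charge. First take whatever lies across the bays of the charging dock and lay it flat in the wooden tray; then push every flat round microphone over the dock's raised lip so that it drops flat into a bay of its own (any bay); and when all are in, turn the rotary switch clockwise until it clicks over to on. Leave the mug and the pen cup where they are.

Things in the scene. Friction and masses are not known exactly. Their poses are not given: they have to be found in the camera images.
- dock: Grey fixed charging dock, 434 mm wide (its y), on the table. Origin: centre of the row of bays, at table height; +x points from the open front to the back, +y left seen from the front, z up. Four bays 96 x 96 mm inside, floor 3 mm high (x -48 to +48 mm), five dividers 10 mm thick, 16 mm high (x -52 to +48) at y = -212, -106, 0, 106, 212 mm; behind, a block 22 mm high (x +48 to +113).
- dock_lip (a point): Middle of the dock's raised lip, which runs along its whole front: point on the lip's top, 9 mm above the table; axes as the dock's. In dock x the sloped front of the lip rises from the table at -82 mm to 9 mm high at -56 mm, the flat top reaches to -48 mm, then it drops straight to the bay floor.
- bay0 (a point): Centre of the floor of bay 0 of the dock (bay 0 at the dock's -y end, bay 3 at its +y end; 106 mm apart), 3 mm above the table; axes as the dock's.
- bay1 (a point): Centre of the floor of bay 1 of the dock (bay 0 at the dock's -y end, bay 3 at its +y end; 106 mm apart), 3 mm above the table; axes as the dock's.
- bay2 (a point): Centre of the floor of bay 2 of the dock (bay 0 at the dock's -y end, bay 3 at its +y end; 106 mm apart), 3 mm above the table; axes as the dock's.
- bay3 (a point): Centre of the floor of bay 3 of the dock (bay 0 at the dock's -y end, bay 3 at its +y end; 106 mm apart), 3 mm above the table; axes as the dock's.
- mic0: Flat round table microphone, black disc with a dark metal top, 88 mm across and 14 mm thick, about 0.15 kg, lying loose on the table in front of the dock; may be absent. Too wide for most grippers: to be pushed at its rim. Origin: centre of its underside, z up. When seated its underside is 3 mm above the table, and it stands 8 mm above the lip.
- mic1: Flat round table microphone, black disc with a dark metal top, 88 mm across and 14 mm thick, about 0.15 kg, lying loose on the table in front of the dock; may be absent. Too wide for most grippers: to be pushed at its rim. Origin: centre of its underside, z up. When seated its underside is 3 mm above the table, and it stands 8 mm above the lip.
- mic2: Flat round table microphone, black disc with a dark metal top, 88 mm across and 14 mm thick, about 0.15 kg, lying loose on the table in front of the dock; may be absent. Too wide for most grippers: to be pushed at its rim. Origin: centre of its underside, z up. When seated its underside is 3 mm above the table, and it stands 8 mm above the lip.
- mic3: Flat round table microphone, black disc with a dark metal top, 88 mm across and 14 mm thick, about 0.15 kg, lying loose on the table in front of the dock; may be absent. Too wide for most grippers: to be pushed at its rim. Origin: centre of its underside, z up. When seated its underside is 3 mm above the table, and it stands 8 mm above the lip.
- remote: White remote control, 160 (x) x 46 (y) x 20 mm (z), about 0.12 kg, lying across two dividers of the dock, its underside 16 mm above the table; may be absent. Origin: centre of its underside; x along its length.
- eraser: Whiteboard eraser, grey felt under a wooden grip, 150 (x) x 52 (y) x 28 mm (z), about 0.1 kg, lying across two dividers of the dock like the remote; may be absent. Origin: centre of its underside; x along its length.
- tray: Fixed wooden open tray, 220 (x) x 190 (y) x 30 mm high outside, walls 6 mm, floor 6 mm. Origin: centre of its underside, z up. It stands to one side of the microphones (left or right), long side roughly along the world's x; remote and eraser both fit side by side along its x.
- knob_grip (a point): On the axis of the rotary switch's black bar knob, 87 mm above the table, at the height to grip. Bar 46 mm long, 14 mm wide, its top 94 mm above the table, rising from a 48 mm disc whose top is 64 mm up, on a grey box 110 x 100 x 50 mm high. The point turns with the knob: x along the bar, z up. White ticks on the box show off and on. It stands opposite the tray.
- knob (a joint): Angle of the rotary switch (rad), growing as it is turned clockwise seen from above: 0 off, 1.3 on (both are stops). A spring detent of up to about 0.13 N m resists for the first half of the turn and throws it back to 0 if let go there; past 0.65 it snaps on to 1.3 by itself and stays. A white mark on the bar's end points to the white tick for off at 0, for on at 1.3.
- mug: White mug, 90 mm high, 78 mm across; a bystander. Origin: centre of its underside.
- pencup: Dark round cup of pens, 72 mm across, 100 mm high with pens to 146 mm; a bystander. Origin: centre of its underside.
Not all that is in view belongs to the job. What is shaped like the part that bears knob_grip but red is not meant.

How it is judged:
By the outcome, as a careful person would: the job done as asked, in the order asked, and still so for the second after the job is handed in, with the robot touching nothing.
Of mic0, mic1, mic2, mic3 only 3 to 4 are there at a start; the rules pass over those that are not, and their reading is None.
Of remote, eraser only 1 to 2 are there at a start; the rules pass over those that are not, and their reading is None.
At some moment in a run one of mic0, mic1, mic2, mic3, remote, eraser may be knocked a few centimetres aside while the robot is not near it.
Once in a run the grip may slacken for a moment while it holds something.
It also fails if it takes over 210 s, if anything falls off the work surface, if the arm or the gripper's body presses on something with over 40 N, if the wrist force passes 120 N, or if a joint passes its speed limit or range.

## Working session

There is one attempt and no reset: what is moved stays moved. The work goes in short steps, Python scripts to look and compute and a tool call to move; the robot and the scene stay as the last step left them, time stands still between calls to the robot, and variables do not carry over. Pictures are saved under pics/ and viewed, at most 14 in all, crops included, and the job is handed in when it is done.

Besides the shell and the picture viewer there is one more tool, called after ">>>" as name([rows], argument=value, ...), one row to a line, values as JSON. carry_out: Moves the arm, as the interface text tells. Its arguments: {"type":"object","properties":{"commands":{"type":"array"},"newtons":{"type":"number"}},"required":["commands"]}

```bash
mkdir -p pics; cat > h.py <<'E'
import numpy as np, cv2
from workcell import manip
from scipy.spatial.transform import Rotation as R
def cam(name,obs=None):
    c=manip.calibration(name)
    if 'rvec' in c:
        Rm=cv2.Rodrigues(np.array(c['rvec'],float))[0]; t=np.array(c['tvec'],float)
        return c,Rm.T,-Rm.T@t
    o=obs or manip.get_obs(); T=np.array(c['T_tool_cam']); Rt=R.from_euler('xyz',o['tcp_rot']).as_matrix()
    return c,Rt@T[:3,:3],Rt@T[:3,3]+np.array(o['eef_pos'])
def rays(c,uv):
    uv=np.atleast_2d(np.array(uv,float)); d=np.stack([(uv[:,0]-c['cx'])/c['fx'],(uv[:,1]-c['cy'])/c['fy']],1)
    s=d.copy()
    for _ in range(20): s=d/(1+c['k1']*(s**2).sum(1,keepdims=True))
    return np.c_[s,np.ones(len(s))]
def onplane(cm,uv,z):
    c,Rw,p=cm; d=rays(c,uv)@Rw.T
    return p+d*((z-p[2])/d[:,2])[:,None]
def pts(cm,depth):
    h,w=depth.shape; v,u=np.mgrid[:h,:w]; c,Rw,p=cm
    r=rays(c,np.c_[u.ravel(),v.ravel()])*depth.reshape(-1,1)
    return (r@Rw.T+p).reshape(h,w,3)
def snap(name,fn=None):
    o=manip.get_obs(); cm=cam(name,o); im,d=manip.get_image(name)
    if fn: cv2.imwrite('pics/'+fn,im[:,:,::-1])
    return cm,im,d
E
python3 - <<'E'
from h import *
o=manip.get_obs(); print({k:np.round(v,3) for k,v in o.items()})
for n in('top','scene'):
    cm,im,d=snap(n,n+'0.png'); print(n,cm[2],cm[0]); np.savez(n+'0.npz',im=im,d=d)
E
```

```text
{'time_s': np.float64(0.0), 'joints': array([-1.359,  0.478,  0.022,  1.556, -0.012,  1.109, -0.083]), 'joint_vel': array([ 0.   ,  0.001, -0.   , -0.001, -0.   ,  0.001,  0.   ]), 'tau': array([-0.0000e+00, -5.8283e+01,  1.5350e+00, -2.7262e+01, -5.4000e-02,
        1.7000e-02,  0.0000e+00]), 'eef_pos': array([212.025, 640.233, 221.712]), 'tcp_rot': array([-3.14 ,  0.   ,  2.822]), 'force': array([ 0.225, -0.807, -0.838]), 'moment': array([ 0.034,  0.012, -0.011]), 'gripper_force': np.float64(0.0), 'grip_width': np.float64(87.912)}
top [ 441.43709735   -5.70484242 1053.53058491] {'fx': 348.37890413986673, 'fy': 348.37890413986673, 'cx': 259.02126705747054, 'cy': 186.6367909272308, 'k1': -0.10935722733056862, 'rvec': array([ 2.16329775, -2.22572031,  0.05398286]), 'tvec': array([   9.47002036,  494.49191692, 1029.66694242])}
scene [1112.92225821  -69.70219844 1127.91928898] {'fx': 360.93362377014705, 'fy': 360.93362377014705, 'cx': 252.2757489627493, 'cy': 198.245325322196, 'k1': 0.008937702670994389, 'rvec': array([ 2.02784867,  1.79605043, -0.49991311]), 'tvec': array([ -49.14049281, -389.70744849, 1536.67484794])}
```

View pics/top0.png

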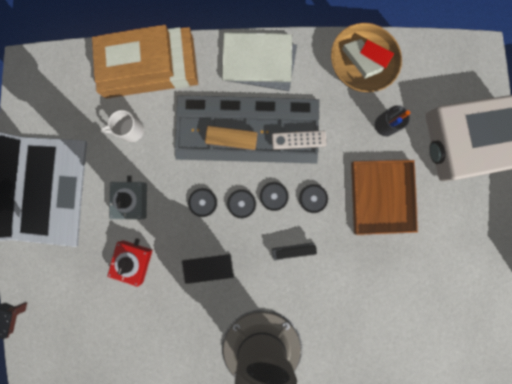

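View pics/scene0.png

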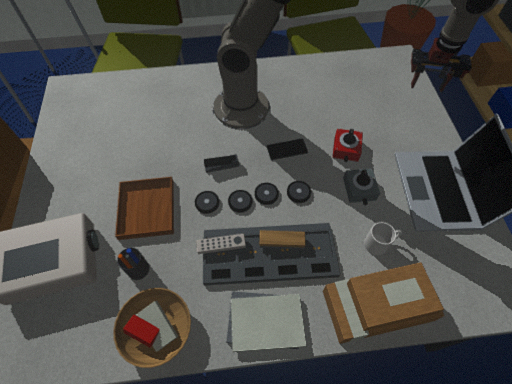

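Top view: the eraser is at (232,138) and the remote at (299,140), both on the dock. There are four mics, at (202,202), (241,203), (274,196) and (313,198), and the tray is at (384,197). Two switches are candidates: a grey one at (126,200) and a red one at (130,263). The grey box fits the description and the red one is excluded. I'll confirm that with an enlarged crop.

```bash
python3 - <<'E'
from h import *
z=np.load('top0.npz'); im,d=z['im'],z['d']; cm=cam('top'); P=pts(cm,d)
hsv=cv2.cvtColor(im,cv2.COLOR_RGB2HSV)
def comp(m,box,name,zp,minA=60):
    k=np.zeros(m.shape,np.uint8); u0,u1,v0,v1=box; k[v0:v1,u0:u1]=m[v0:v1,u0:u1]
    cs,_=cv2.findContours(k,cv2.RETR_EXTERNAL,cv2.CHAIN_APPROX_NONE)
    for c in cs:
        if cv2.contourArea(c)<minA: continue
        w=onplane(cm,c[:,0,:],zp)[:,:2].astype(np.float32); (x,y),(a,b),t=cv2.minAreaRect(w)
        mk=np.zeros(m.shape,np.uint8); cv2.drawContours(mk,[c],-1,1,-1); mk=cv2.erode(mk,np.ones((3,3)))
        print(name,np.round([x,y,a,b,t],1),'z',np.round(np.median(P[mk>0][:,2]),1),'pix',c[:,0].mean(0).round())
g=cv2.cvtColor(im,cv2.COLOR_RGB2GRAY)
print('table',g[170,250],hsv[170,250],'dock',hsv[130,190],'er',hsv[138,232],'rem',hsv[140,290],'mic',hsv[208,196],'tray',hsv[197,384],'sw',hsv[190,115])
V=hsv[:,:,2];S=hsv[:,:,1];H=hsv[:,:,0]
comp((V<80),(180,335,178,220),'mic',14)
wood=(H<25)&(S>90)
comp(wood,(200,265,115,160),'eraser',40)
comp((V>140),(268,330,125,155),'remote',36)
comp(wood,(340,425,150,240),'tray',30)
comp((V<105),(165,330,85,170),'dock',12)
comp((V<110),(105,155,175,225),'sw',50)
# heights
for n,b in dict(dock=(176,320,92,162)).items():
    Q=P[b[2]:b[3],b[0]:b[1]]; print(np.histogram(Q[...,2],bins=np.arange(-4,60,4)))
c=cv2.resize(im[165:295,90:170],None,fx=4.5,fy=4.5,interpolation=cv2.INTER_CUBIC); 
c2=cv2.resize(im[85:170,170:330],None,fx=2.7,fy=2.7,interpolation=cv2.INTER_CUBIC)
o=np.zeros((590,800,3),np.uint8); o[:585,:360]=c; o[:229,365:797]=c2
s=np.load('scene0.npz')['im'][120:215,320:400]; s=cv2.resize(s,None,fx=3.6,fy=3.6,interpolation=cv2.INTER_CUBIC); o[240:240+s.shape[0],365:365+s.shape[1]]=s
cv2.imwrite('pics/crop1.png',o[:,:,::-1])
E
```

```text
table 171 [ 24   7 172] dock [20 16 97] er [ 17 134 165] rem [ 15  13 154] mic [102  16  79] tray [ 13 173 137] sw [90 23 68]
mic [447.3  52.1  80.6  83.5  88.4] z 14.0 pix [241. 203.]
mic [453.4 167.3  84.4  83.8  88.7] z 14.2 pix [202. 202.]
mic [ 457.5 -162.1   84.2   80.8   88.2] z 13.6 pix [313. 198.]
mic [466.9 -47.1  84.4  80.3  43.4] z 14.0 pix [273. 195.]
eraser [641.1  74.9 150.5  53.9  80.7] z 43.9 pix [231. 137.]
remote [ 629.9 -133.2  166.7   87.2   88.2] z 35.3 pix [305. 140.]
tray [ 454.2 -377.3  192.1  218.1   90. ] z 5.6 pix [384. 197.]
dock [680.6  32.  442.4 205.9  86.6] z 18.4 pix [252. 129.]
sw [466.4 376.6 149.7 144.3  88.8] z 48.2 pix [130. 198.]
(array([ 609, 2421, 1422,  481,  228,  528, 2079,  579,   47,  371,  361,
        497,  381,   12,    0]), array([-4,  0,  4,  8, 12, 16, 20, 24, 28, 32, 36, 40, 44, 48, 52, 56]))Traceback (most recent call last):
  File "<stdin>", line 27, in <module>
ValueError: could not broadcast input array from shape (230,432,3) into shape (229,432,3)
```

```bash
python3 - <<'E'
from h import *
z=np.load('top0.npz'); im,d=z['im'],z['d']; cm=cam('top'); P=pts(cm,d); Z=P[...,2]
def hz(name,box,lo,hi,zp):
    u0,u1,v0,v1=box; k=np.zeros(Z.shape,np.uint8); k[v0:v1,u0:u1]=((Z>lo)&(Z<hi)&(d>0))[v0:v1,u0:u1]
    n,l,st,_=cv2.connectedComponentsWithStats(k)
    for i in range(1,n):
        if st[i,4]<25: continue
        vv,uu=np.nonzero(l==i); w=onplane(cm,np.c_[uu,vv],zp)[:,:2].astype(np.float32)
        (x,y),(a,b),t=cv2.minAreaRect(w); print(name,np.round([x,y,a,b,t],1),'n',len(uu),'mean',w.mean(0).round(1),'z',np.median(Z[l==i]).round(1))
hz('block',(165,330,85,170),19.5,26,22)
hz('eraser',(195,270,115,160),38,50,44)
hz('remote',(265,335,120,160),31,42,36)
hz('tray',(340,425,150,240),24,34,30)
hz('knob',(105,160,175,225),84,100,94)
hz('disc',(105,160,175,225),59,70,64)
hz('box',(100,160,170,225),44,56,50)
hz('mug',(90,150,100,150),60,100,90)
hz('pen',(370,420,100,140),85,110,100)
c=cv2.resize(im[165:295,90:170],None,fx=4.5,fy=4.5,interpolation=cv2.INTER_CUBIC); 
c2=cv2.resize(im[85:170,170:330],(432,229),interpolation=cv2.INTER_CUBIC)
o=np.zeros((590,800,3),np.uint8); o[:585,:360]=c; o[:229,365:797]=c2
s=np.load('scene0.npz')['im'][120:215,320:400]; s=cv2.resize(s,None,fx=3.6,fy=3.6,interpolation=cv2.INTER_CUBIC); o[240:240+s.shape[0],365:365+s.shape[1]]=s
cv2.imwrite('pics/crop1.png',o[:,:,::-1])
E
```

```text
block [733.6  25.  430.5  69.4  86.5] n 2667 mean [735.5  24.2] z 22.4
eraser [641.3  73.5 149.9  52.7  80.6] n 899 mean [641.5  73.5] z 43.7
remote [ 630.8 -125.6   46.9  159.8    1.9] n 810 mean [ 631.2 -125.6] z 35.8
tray [ 4.536e+02 -3.809e+02  2.217e+02  1.908e+02  3.000e-01] n 568 mean [ 456.7 -381.2] z 28.5
knob [464.  386.4  17.5  45.   89.4] n 101 mean [464.  387.7] z 93.3
disc [465.7 373.2  26.9  49.2  89.3] n 96 mean [464.3 376.1] z 64.0
box [463.2 387.6 100.3 108.6  88.3] n 881 mean [463.1 385.4] z 50.1
mug [682.9 384.9 100.4  76.9  67.8] n 370 mean [680.6 385.7] z 79.4
pen [ 675.6 -398.7   70.9   74.5   15. ] n 165 mean [ 673.7 -397.4] z 96.9
```

View pics/crop1.png

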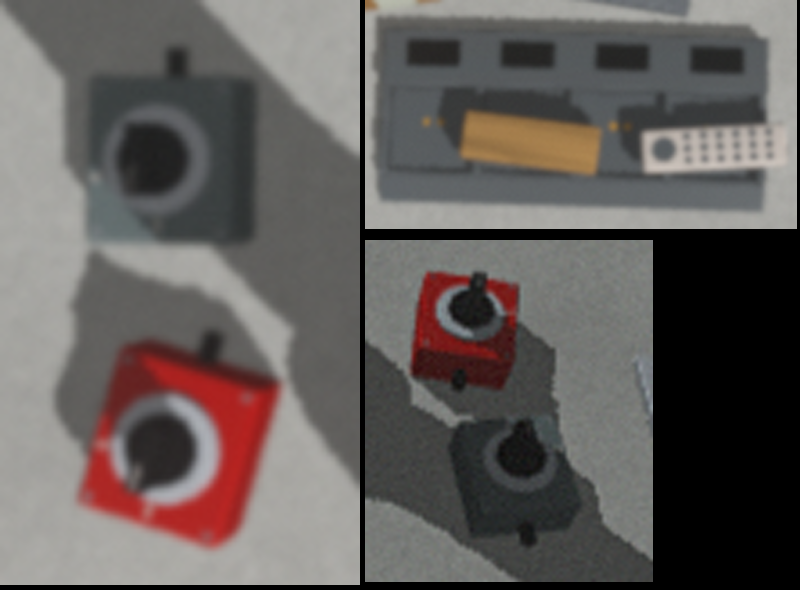

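The crop confirms the grey box with the black bar knob as the target; the red one is the decoy. All four mics face their bays, and the tray is on the right at world (454,-381). Next I'll write a helper to convert targets into tool-axis moves.

```bash
cat > go.py <<'E'
# usage: go.py x y z yawdeg ...  prints tool-axis turn (deg) and shifts (m) for successive world targets from the measured pose
import sys
from h import *
o=manip.get_obs(); p=np.array(o['eef_pos']); Rt=R.from_euler('xyz',o['tcp_rot'])
print('t',round(o['time_s'],2),'pos',p.round(1),'rot',np.degrees(o['tcp_rot']).round(1),'F',np.round(o['force'],1),'w',round(o['grip_width'],1),'g',round(o['gripper_force'],1))
a=list(map(float,sys.argv[1:]))
for i in range(0,len(a),4):
    T=R.from_euler('xyz',[np.pi,0,np.radians(a[i+3])])
    print(a[i:i+4],'turn',(Rt.inv()*T).as_rotvec(degrees=True).round(1),'shift',(Rt.inv().apply(np.array(a[i:i+3])-p)/1000).round(4))
E
python3 go.py 641.5 73.5 130 80.6
```

```text
t 0.1 pos [212.  640.3 221.8] rot [-179.9    0.   161.7] F [0.4 0.9 1.4] w 87.9 g 0.0
[641.5, 73.5, 130.0, 80.6] turn [-0.1  0.1 81.1] shift [-0.5858 -0.4029  0.0925]
```

>>> carry_out([
  [0,0,6,-0.03,-0.02,0,0.6],
  [0,0,12,-0.063,-0.043,0,0.6],
  [0,0,18,-0.096,-0.066,0,0.6],
  [0,0,24,-0.129,-0.089,0,0.6],
  [0,0,30,-0.162,-0.112,0,0.6],
  [0,0,36,-0.195,-0.135,0,0.6],
  [0,0,42,-0.228,-0.158,0,0.6],
  [0,0,48,-0.261,-0.181,0,0.6],
  [0,0,54,-0.294,-0.204,0,0.6],
  [0,0,60,-0.327,-0.227,0,0.6],
  [0,0,66,-0.36,-0.25,0,0.6],
  [0,0,72,-0.38,-0.265,0,0.6],
], newtons=35)

```text
time_s: 1.1
eef_pos: [491.8, 265.3, 222.7]
tcp_rot: [3.141, 0.001, 1.556]
force: [0.5, 0.3, 0.4]
grip_width: 70.4
gripper_force: 0.0
```

```bash
python3 go.py 641.5 73.5 120 80.6 641.5 73.5 16 80.6
```

```text
t 1.1 pos [491.8 265.3 222.7] rot [1.80e+02 1.00e-01 8.91e+01] F [0.5 0.3 0.4] w 70.4 g 0.0
[641.5, 73.5, 120.0, 80.6] turn [0.1 0.1 8.5] shift [-0.1894  0.1525  0.1031]
[641.5, 73.5, 16.0, 80.6] turn [0.1 0.1 8.5] shift [-0.1892  0.1524  0.2071]
```

>>> carry_out([
  [0,0,2,-0.032,0.025,0.017,0.6],
  [0,0,4,-0.063,0.05,0.034,0.6],
  [0,0,6,-0.095,0.076,0.05,0.6],
  [0,0,8.5,-0.126,0.101,0.068,0.6],
  [0,0,8.5,-0.158,0.127,0.086,0.6],
  [0,0,8.5,-0.189,0.1525,0.103,0.6],
  [0,0,8.5,-0.189,0.1525,0.103,0.6],
  [0,0,8.5,-0.189,0.1525,0.13,0.6],
  [0,0,8.5,-0.189,0.1525,0.155,0.6],
  [0,0,8.5,-0.189,0.1525,0.18,0.6],
  [0,0,8.5,-0.189,0.1525,0.197,0.6],
  [0,0,8.5,-0.189,0.1525,0.204,0.6],
])

```text
time_s: 2.1
eef_pos: [638.8, 80.2, 15.6]
tcp_rot: [-3.137, 0.001, 1.417]
force: [-0.5, -0.0, 0.4]
grip_width: 70.4
gripper_force: 0.0
```

>>> carry_out([
  [0,0,0,0,0,0.001,0.6],
  [0,0,0,0,0,0.001,0],
  [0,0,0,0,0,0.001,0],
  [0,0,0,0,0,0.001,0],
  [0,0,0,0,0,0.001,0],
  [0,0,0,0,0,0.001,0],
])

```text
time_s: 2.6
eef_pos: [641.9, 80.1, 19.1]
tcp_rot: [3.14, -0.001, 1.417]
force: [-0.9, 0.1, 7.4]
grip_width: 51.8
gripper_force: 35.0
```

```bash
python3 go.py 641.5 73.5 140 80.6  455 -345 140 0
```

```text
t 2.6 pos [641.9  80.1  19.1] rot [ 1.799e+02 -1.000e-01  8.120e+01] F [-0.9  0.1  7.4] w 51.8 g 35.0
[641.5, 73.5, 140.0, 80.6] turn [ 0.1 -0.1  0.6] shift [-0.0065  0.0008 -0.121 ]
[455.0, -345.0, 140.0, 0.0] turn [ 0.  -0.1 81.2] shift [-0.4487 -0.1193 -0.1216]
```

>>> carry_out([
  [0,0,0,0,0,-0.015,0],
  [0,0,0,0,0,-0.04,0],
  [0,0,0,0,0,-0.07,0],
  [0,0,4,-0.02,-0.005,-0.1,0],
  [0,0,10,-0.05,-0.013,-0.12,0],
  [0,0,17,-0.085,-0.022,-0.122,0],
  [0,0,24,-0.12,-0.032,-0.122,0],
  [0,0,31,-0.158,-0.042,-0.122,0],
  [0,0,38,-0.196,-0.052,-0.122,0],
  [0,0,45,-0.234,-0.062,-0.122,0],
  [0,0,52,-0.272,-0.072,-0.122,0],
  [0,0,56,-0.3,-0.08,-0.122,0],
])

```text
time_s: 3.6
eef_pos: [514.1, -207.4, 140.9]
tcp_rot: [3.141, -0.001, 0.43]
force: [0.7, -0.2, -1.1]
grip_width: 51.4
gripper_force: 35.0
```

```bash
python3 go.py 461 -345 140 0  461 -345 15 0
```

```text
t 3.6 pos [ 514.1 -207.4  140.9] rot [180.   -0.   24.7] F [ 0.7 -0.2 -1.1] w 51.4 g 35.0
[461.0, -345.0, 140.0, 0.0] turn [ 0.  -0.1 24.7] shift [-0.1057  0.1028  0.0009]
[461.0, -345.0, 15.0, 0.0] turn [ 0.  -0.1 24.7] shift [-0.1058  0.1027  0.1259]
```

>>> carry_out([
  [0,0,6,-0.02,0.02,0,0],
  [0,0,12,-0.045,0.044,0,0],
  [0,0,18,-0.07,0.068,0,0],
  [0,0,24.7,-0.095,0.092,0,0],
  [0,0,24.7,-0.106,0.103,0.01,0],
  [0,0,24.7,-0.106,0.103,0.03,0],
  [0,0,24.7,-0.106,0.103,0.055,0],
  [0,0,24.7,-0.106,0.103,0.08,0],
  [0,0,24.7,-0.106,0.103,0.1,0],
  [0,0,24.7,-0.106,0.103,0.115,0],
  [0,0,24.7,-0.106,0.103,0.124,0],
  [0,0,24.7,-0.106,0.103,0.129,0],
])

```text
time_s: 4.6
eef_pos: [463.7, -342.3, 10.2]
tcp_rot: [-3.141, 0.0, 0.008]
force: [-0.4, 0.6, -1.3]
grip_width: 51.8
gripper_force: 35.0
```

>>> carry_out([
  [0,0,0,0,0,0.001,0],
  [0,0,0,0,0,0.001,0],
  [0,0,0,0,0,0.001,0.45],
  [0,0,0,0,0,0.001,0.45],
  [0,0,0,0,0,0.001,0.45],
  [0,0,0,0,0,-0.02,0.45],
  [0,0,0,0,0,-0.055,0.5],
  [0,0,0,0,0,-0.09,0.5],
  [0,0,0,0,0,-0.12,0.5],
])

```text
time_s: 5.35
eef_pos: [463.8, -343.0, 132.9]
tcp_rot: [3.141, -0.001, 0.008]
force: [-0.3, -0.3, -0.3]
grip_width: 66.2
gripper_force: 0.0
```

```bash
cat > look.py <<'E'
# heights-based finder in top view
from h import *
import sys
def hz(cm,P,d,name,box,lo,hi,zp,m=25):
    Z=P[...,2]; u0,u1,v0,v1=box; k=np.zeros(Z.shape,np.uint8); k[v0:v1,u0:u1]=((Z>lo)&(Z<hi)&(d>0))[v0:v1,u0:u1]
    n,l,st,_=cv2.connectedComponentsWithStats(k)
    for i in range(1,n):
        if st[i,4]<m: continue
        vv,uu=np.nonzero(l==i); w=onplane(cm,np.c_[uu,vv],zp)[:,:2].astype(np.float32)
        (x,y),(a,b),t=cv2.minAreaRect(w); print(name,np.round([x,y,a,b,t],1),'n',len(uu),'z',np.median(Z[l==i]).round(1))
def state(fn):
    cm,im,d=snap('top',fn); P=pts(cm,d)
    hz(cm,P,d,'mic',(170,345,170,230),9,20,14,100)
    hz(cm,P,d,'er/rem',(170,335,90,165),31,50,40)
    hz(cm,P,d,'intray',(350,420,158,236),22,45,30)
    V=cv2.cvtColor(im,cv2.COLOR_RGB2HSV)[:,:,2]; k=np.zeros(V.shape,np.uint8); k[165:230,170:345]=(V<80)[165:230,170:345]
    for c in cv2.findContours(k,cv2.RETR_EXTERNAL,cv2.CHAIN_APPROX_NONE)[0]:
        if cv2.contourArea(c)>100: print('darkmic',onplane(cm,cv2.minEnclosingCircle(c)[0],14).round(1)[0,:2],cv2.contourArea(c))
    return cm,im,d
if __name__=='__main__': state(sys.argv[1])
E
python3 look.py t1.png; python3 go.py 631 -125.6 130 91.9 631 -125.6 15 91.9
```

```text
mic [465.4 -47.   80.7  83.6  88.3] n 652 z 14.0
mic [ 456.  -165.1   84.2   83.8   88.1] n 666 z 13.8
mic [453.4 165.9  87.4  83.8  88.6] n 676 z 14.1
mic [446.4  48.3  84.5  86.4  43.5] n 667 z 13.9
er/rem [ 630.2 -125.1   46.3  159.2    1.9] n 821 z 35.9
intray [ 451.8 -378.   188.8  222.4   88.7] n 360 z 28.7
intray [ 521.9 -339.2   55.1   23.9   88.6] n 131 z 33.2
intray [ 442.9 -338.9  118.4   55.3    1.2] n 316 z 32.9
darkmic [446.9  51.6] 551.5
darkmic [453.  167.4] 582.0
darkmic [ 456.4 -164. ] 560.0
darkmic [466.8 -47. ] 549.5
t 5.4 pos [ 466.1 -345.4  138. ] rot [179.8  -0.4   0.4] F [ 0.5 -2.   3.7] w 65.7 g 0.0
[631.0, -125.6, 130.0, 91.9] turn [  0.5  -0.1 -91.5] shift [ 0.1664 -0.2187  0.0083]
[631.0, -125.6, 15.0, 91.9] turn [  0.5  -0.1 -91.5] shift [ 0.1655 -0.2192  0.1233]
```

The eraser is lying flat in the tray (top at 33 mm). The remote is next.

>>> carry_out([
  [0,0,-6,0.01,-0.013,0,0.5],
  [0,0,-13,0.024,-0.032,0,0.5],
  [0,0,-20,0.038,-0.05,0,0.5],
  [0,0,-27,0.052,-0.068,0,0.5],
  [0,0,-34,0.066,-0.087,0,0.5],
  [0,0,-41,0.08,-0.105,0,0.5],
  [0,0,-48,0.094,-0.124,0,0.5],
  [0,0,-55,0.108,-0.142,0,0.5],
  [0,0,-62,0.122,-0.16,0,0.5],
  [0,0,-69,0.136,-0.179,0,0.5],
  [0,0,-76,0.15,-0.2,0,0.5],
  [0,0,-83,0.16,-0.214,0,0.5],
])

```text
time_s: 6.4
eef_pos: [623.4, -124.6, 130.8]
tcp_rot: [3.141, -0.001, 1.465]
force: [0.3, 0.3, -0.7]
grip_width: 65.8
gripper_force: 0.0
```

```bash
python3 go.py 630.5 -125.3 130 91.9 630.5 -125.3 16 91.9
```

```text
t 6.4 pos [ 623.4 -124.6  130.8] rot [ 1.80e+02 -1.00e-01  8.39e+01] F [ 0.3  0.3 -0.7] w 65.8 g 0.0
[630.5, -125.3, 130.0, 91.9] turn [ 0.1 -0.1 -8. ] shift [0.0001 0.0071 0.0008]
[630.5, -125.3, 16.0, 91.9] turn [ 0.1 -0.1 -8. ] shift [-0.      0.007   0.1148]
```

>>> carry_out([
  [0,0,-4,0,0.004,0,0.5],
  [0,0,-8,0,0.007,0.01,0.5],
  [0,0,-8,0,0.007,0.03,0.5],
  [0,0,-8,0,0.007,0.03,0.5],
  [0,0,-8,0,0.007,0.03,0.5],
])

```text
time_s: 6.82
eef_pos: [628.1, -128.0, 100.0]
tcp_rot: [-3.139, -0.0, 1.596]
force: [1.1, 0.2, 0.6]
grip_width: 65.6
gripper_force: 0.0
```

```bash
python3 go.py 630.5 -125.3 16 91.9
```

```text
t 6.82 pos [ 628.1 -128.   100. ] rot [-179.9   -0.    91.4] F [1.1 0.2 0.6] w 65.6 g 0.0
[630.5, -125.3, 16.0, 91.9] turn [-0.1 -0.  -0.5] shift [0.0026 0.0027 0.084 ]
```

>>> carry_out([
  [0,0,0,0.003,0.003,0.02,0.5],
  [0,0,0,0.003,0.003,0.045,0.5],
  [0,0,0,0.003,0.003,0.065,0.5],
  [0,0,0,0.003,0.003,0.078,0.5],
  [0,0,0,0.003,0.003,0.084,0.5],
  [0,0,0,0.003,0.003,0.084,0.5],
  [0,0,0,0.003,0.003,0.084,0],
  [0,0,0,0.003,0.003,0.084,0],
  [0,0,0,0.003,0.003,0.084,0],
  [0,0,0,0.003,0.003,0.084,0],
  [0,0,0,0.003,0.003,0.084,0],
])

```text
time_s: 7.73
eef_pos: [632.3, -125.2, 17.7]
tcp_rot: [3.141, 0.0, 1.596]
force: [-2.5, 0.7, 6.4]
grip_width: 45.5
gripper_force: 35.0
```

>>> carry_out([
  [0,0,0,0,0,-0.015,0],
  [0,0,0,0,0,-0.04,0],
  [0,0,0,0,0,-0.07,0],
  [0,0,0,0,0,-0.1,0],
  [0,0,0,0,0,-0.12,0],
  [0,0,0,0,0,-0.125,0],
])

```text
time_s: 8.23
eef_pos: [634.4, -125.7, 146.6]
tcp_rot: [3.134, 0.001, 1.596]
force: [0.8, -0.3, 0.0]
grip_width: 45.5
gripper_force: 35.0
```

```bash
python3 go.py 457 -422 140 0 457 -422 10 0
```

```text
t 8.23 pos [ 634.4 -125.7  146.6] rot [179.6   0.   91.5] F [ 0.8 -0.3  0. ] w 45.5 g 35.0
[457.0, -422.0, 140.0, 0.0] turn [ 0.4 -0.3 91.5] shift [-0.2917 -0.1849  0.0055]
[457.0, -422.0, 10.0, 0.0] turn [ 0.4 -0.3 91.5] shift [-0.2916 -0.1859  0.1355]
```

>>> carry_out([
  [0,0,6,-0.015,-0.009,0,0],
  [0,0,13,-0.04,-0.025,0,0],
  [0,0,20,-0.065,-0.041,0,0],
  [0,0,27,-0.09,-0.057,0,0],
  [0,0,34,-0.115,-0.073,0,0],
  [0,0,41,-0.14,-0.089,0,0],
  [0,0,48,-0.165,-0.105,0,0],
  [0,0,55,-0.19,-0.121,0,0],
  [0,0,62,-0.215,-0.136,0,0],
  [0,0,69,-0.24,-0.152,0,0],
  [0,0,76,-0.265,-0.168,0,0],
  [0,0,83,-0.285,-0.18,0,0],
])

```text
time_s: 9.23
eef_pos: [457.2, -416.2, 141.3]
tcp_rot: [3.142, 0.001, 0.14]
force: [-0.1, -0.4, -0.6]
grip_width: 45.7
gripper_force: 35.0
```

>>> carry_out([
  [0,0,4,0,0,0,0],
  [0,0,8,0,0,0,0],
  [0,0,8,0,0,0.02,0],
  [0,0,8,0,0,0.02,0],
  [0,0,8,0,0,0.02,0],
  [0,0,8,0,0,0.02,0],
])

```text
time_s: 9.73
eef_pos: [459.3, -414.3, 121.7]
tcp_rot: [-3.141, 0.0, 0.009]
force: [-0.8, 0.5, -1.5]
grip_width: 45.6
gripper_force: 35.0
```

```bash
python3 go.py 457 -422 10 0
```

```text
t 9.73 pos [ 459.3 -414.3  121.7] rot [-180.     0.     0.5] F [-0.8  0.5 -1.5] w 45.6 g 35.0
[457.0, -422.0, 10.0, 0.0] turn [-0.   0.   0.5] shift [-0.0023  0.0077  0.1117]
```

>>> carry_out([
  [0,0,0,-0.002,0.008,0.02,0],
  [0,0,0,-0.002,0.008,0.05,0],
  [0,0,0,-0.002,0.008,0.08,0],
  [0,0,0,-0.002,0.008,0.1,0],
  [0,0,0,-0.002,0.008,0.11,0],
  [0,0,0,-0.002,0.008,0.112,0],
  [0,0,0,-0.002,0.008,0.112,0],
  [0,0,0,-0.002,0.008,0.112,0.3],
  [0,0,0,-0.002,0.008,0.112,0.3],
  [0,0,0,-0.002,0.008,0.112,0.3],
  [0,0,0,-0.002,0.008,0.09,0.3],
  [0,0,0,-0.002,0.008,0.06,0.3],
])

```text
time_s: 10.73
eef_pos: [456.5, -421.3, 61.0]
tcp_rot: [-3.139, 0.003, 0.008]
force: [-0.3, 0.2, 0.1]
grip_width: 57.0
gripper_force: 0.0
```

>>> carry_out([
  [0,0,0,0,0,-0.035,0],
  [0,0,0,0,0,-0.07,-1],
  [0,0,0,0,0,-0.08,-1],
])

```text
time_s: 10.98
eef_pos: [458.9, -425.2, 147.6]
tcp_rot: [3.137, -0.006, 0.008]
force: [-0.2, -1.4, -0.1]
grip_width: 40.7
gripper_force: 0.0
```

```bash
cat > dock.py <<'E'
from look import *
cm,im,d=state('t2.png'); P=pts(cm,d); Z=P[...,2]
hz(cm,P,d,'block',(165,330,85,170),19.5,26,22)
Q=P[85:170,165:330].reshape(-1,3)
# dividers/bay profile in the dock frame guess
th=np.radians(-3.5); ax=np.array([np.cos(th),np.sin(th)]); ay=np.array([-ax[1],ax[0]])
q=Q[:,:2]-[653.3,29.9]; X=q@ax; Y=q@ay
for y0 in(-212,-106,0,106,212):
    m=(abs(X)<40)&(abs(Y-y0)<14)&(Q[:,2]>10)&(Q[:,2]<20); print(y0,'divider y',Y[m].mean().round(1),m.sum())
for s in range(-90,125,6):
    m=(X>=s)&(X<s+6)&(abs(Y)<205)&(abs((Y+212+53)%106-53)>12); print(s+3,Q[m,2].mean().round(1) if m.any() else None,end=' | ')
E
python3 dock.py; python3 go.py
```

```text
mic [465.4 -47.   80.7  83.6  88.3] n 648 z 13.8
mic [ 455.9 -165.1   84.2   83.8   88.1] n 668 z 13.9
mic [453.4 165.8  87.4  83.8  88.6] n 674 z 14.0
mic [446.4  48.3  84.5  86.4  43.5] n 668 z 13.9
intray [ 452.8 -380.6  192.3  222.    89.6] n 539 z 28.3
intray [ 456.7 -417.9  158.4   49.2    1.2] n 601 z 25.4
intray [ 4.593e+02 -3.388e+02  1.505e+02  5.660e+01  3.000e-01] n 931 z 33.1
darkmic [447.7  51.3] 558.0
darkmic [453.4 168.2] 594.0
darkmic [ 456.5 -163.9] 568.0
darkmic [466.8 -46.4] 555.5
block [733.5  23.9 432.6  69.4  86.5] n 2660 z 22.3
-212 divider y -212.0 89
-106 divider y -105.5 78
0 divider y -2.4 83
106 divider y 103.7 87
212 divider y 210.6 93
-87 -0.1 | -81 0.1 | -75 1.7 | -69 3.4 | -63 5.1 | -57 7.2 | -51 9.0 | -45 7.4 | -39 2.9 | -33 3.0 | -27 3.0 | -21 3.1 | -15 3.1 | -9 3.1 | -3 2.9 | 3 3.2 | 9 3.1 | 15 3.1 | 21 3.1 | 27 3.3 | 33 3.1 | 39 3.0 | 45 3.3 | 51 12.5 | 57 22.2 | 63 22.2 | 69 22.1 | 75 22.5 | 81 22.6 | 87 22.7 | 93 22.7 | 99 22.8 | 105 22.3 | 111 21.8 | 117 19.7 | 123 0.4 | t 11.03 pos [ 459.3 -425.1  147.4] rot [179.7  -0.4   0.4] F [ 0.2 -1.4  0.6] w 36.4 g 0.0
```

The eraser and remote are both flat in the tray. The refined dock origin is about (656.3, 28.6) with yaw -3.5°. Next is pushing mic0, using a V made of two fingers 54 mm apart.

```bash
python3 go.py 398 -161 60 -3.5
```

```text
t 11.03 pos [ 459.3 -425.1  147.4] rot [179.7  -0.4   0.4] F [ 0.2 -1.4  0.6] w 36.4 g 0.0
[398.0, -161.0, 60.0, -3.5] turn [ 0.3 -0.4  3.9] shift [-0.0598 -0.265   0.0856]
```

>>> carry_out([
  [0,0,2,-0.006,-0.027,0,0.227],
  [0,0,3.9,-0.014,-0.06,0,0.227],
  [0,0,3.9,-0.022,-0.095,0,0.227],
  [0,0,3.9,-0.03,-0.13,0,0.227],
  [0,0,3.9,-0.038,-0.165,0,0.227],
  [0,0,3.9,-0.046,-0.2,0.02,0.227],
  [0,0,3.9,-0.053,-0.235,0.045,0.227],
  [0,0,3.9,-0.06,-0.258,0.07,0.227],
  [0,0,3.9,-0.06,-0.265,0.086,0.227],
  [0,0,3.9,-0.06,-0.265,0.086,0.227],
  [0,0,3.9,-0.06,-0.265,0.086,0.227],
])

```text
time_s: 11.95
eef_pos: [394.7, -158.1, 55.3]
tcp_rot: [3.141, 0.002, -0.059]
force: [-0.2, -0.9, -0.0]
grip_width: 54.0
gripper_force: 0.0
```

```bash
python3 go.py 398 -161 5 -3.5 410 -161.7 5 -3.5 505 -121.5 5 -3.5
```

```text
t 11.95 pos [ 394.7 -158.1   55.3] rot [ 1.8e+02  1.0e-01 -3.4e+00] F [-0.2 -0.9 -0. ] w 54.0 g 0.0
[398.0, -161.0, 5.0, -3.5] turn [0.  0.1 0.1] shift [0.0036 0.0027 0.0503]
[410.0, -161.7, 5.0, -3.5] turn [0.  0.1 0.1] shift [0.0156 0.0027 0.0503]
[505.0, -121.5, 5.0, -3.5] turn [0.  0.1 0.1] shift [ 0.1081 -0.043   0.0502]
```

>>> carry_out([
  [0,0,0,0.004,0.003,0.025,0.227],
  [0,0,0,0.004,0.003,0.044,0.227],
  [0,0,0,0.004,0.003,0.05,0.227],
  [0,0,0,0.009,0.003,0.05,0.227],
  [0,0,0,0.015,0.003,0.05,0.227],
  [0,0,0,0.023,-0.001,0.05,0.227],
  [0,0,0,0.033,-0.006,0.05,0.227],
  [0,0,0,0.045,-0.012,0.05,0.227],
  [0,0,0,0.058,-0.018,0.05,0.227],
  [0,0,0,0.071,-0.024,0.05,0.227],
  [0,0,0,0.084,-0.031,0.05,0.227],
  [0,0,0,0.094,-0.036,0.05,0.227],
])

```text
time_s: 12.95
eef_pos: [493.1, -126.3, 5.8]
tcp_rot: [-3.142, -0.0, -0.058]
force: [-3.1, -0.9, 3.5]
grip_width: 54.1
gripper_force: 1.9
```

```bash
python3 look.py t3.png; python3 go.py 505 -121.5 5 -3.5 555 -124.5 5 -3.5 582 -126.1 13 -3.5 603 -127.5 12 -3.5
```

```text
mic [481.  -22.1  25.4  59.2  43.3] n 127 z 13.9
mic [453.4 165.9  87.4  83.8  88.6] n 676 z 14.1
mic [449.5  51.2  76.   86.4  43.4] n 632 z 13.8
intray [ 452.9 -380.5  192.4  222.    89.7] n 626 z 28.5
intray [ 4.564e+02 -4.170e+02  1.584e+02  4.920e+01  4.000e-01] n 759 z 25.5
intray [ 459.3 -339.5   57.3  149.6   89.3] n 933 z 33.0
darkmic [454.5 168.7] 579.0
darkmic [454.9 -43.7] 3033.5
t 13.0 pos [ 495.3 -125.3    5.8] rot [-1.8e+02 -1.0e-01 -3.2e+00] F [1.  0.9 0.4] w 53.6 g 0.4
[505.0, -121.5, 5.0, -3.5] turn [-0.  -0.1  0.3] shift [ 0.0095 -0.0044  0.0008]
[555.0, -124.5, 5.0, -3.5] turn [-0.  -0.1  0.3] shift [ 0.0596 -0.0042  0.0009]
[582.0, -126.1, 13.0, -3.5] turn [-0.  -0.1  0.3] shift [ 0.0866 -0.0041 -0.007 ]
[603.0, -127.5, 12.0, -3.5] turn [-0.  -0.1  0.3] shift [ 0.1077 -0.0038 -0.006 ]
```

View pics/t3.png

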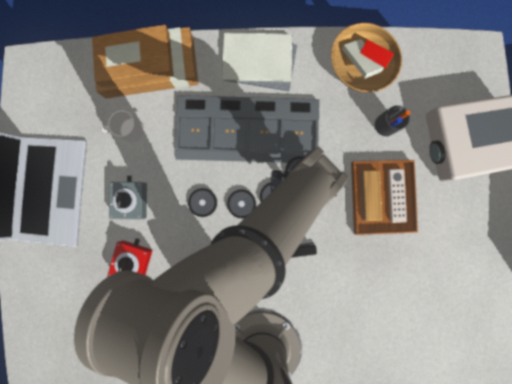

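The mic sits ahead of the gripper at about (297,165), and the remote and eraser are side by side in the tray. I'll continue the push.

>>> carry_out([
  [0,0,0.3,0.01,-0.004,0.001,0.227],
  [0,0,0.3,0.02,-0.004,0.001,0.227],
  [0,0,0.3,0.03,-0.004,0.001,0.227],
  [0,0,0.3,0.04,-0.004,0.001,0.227],
  [0,0,0.3,0.05,-0.004,0.001,0.227],
  [0,0,0.3,0.059,-0.004,0.001,0.227],
  [0,0,0.3,0.066,-0.004,-0.002,0.227],
  [0,0,0.3,0.073,-0.004,-0.004,0.227],
  [0,0,0.3,0.08,-0.004,-0.006,0.227],
  [0,0,0.3,0.087,-0.004,-0.008,0.227],
])

```text
time_s: 13.83
eef_pos: [579.6, -129.0, 14.0]
tcp_rot: [3.141, -0.001, -0.065]
force: [-0.8, -0.5, -0.2]
grip_width: 54.0
gripper_force: 0.3
```

```bash
cat > scene.py <<'E'
# dark discs near/in the dock, seen by the scene camera depth; dock coordinates
from h import *
import sys
cm,im,d=snap('scene',sys.argv[1]); P=pts(cm,d)
th=np.radians(-3.5); ax=np.array([np.cos(th),np.sin(th)]); ay=np.array([-ax[1],ax[0]]); O=np.array([656.3,28.6])
q=P[...,:2]-O; X=q@ax; Y=q@ay; Z=P[...,2]
for b in range(4):
    yc=-159+106*b
    m=(abs(Y-yc)<50)&(X>-130)&(X<47)&(Z>10)&(Z<30)&(d>0)
    if m.sum()<60: print('bay',b,'empty'); continue
    x,y,z=X[m],Y[m],Z[m]; A=np.c_[x-x.mean(),y-y.mean(),np.ones(m.sum())]; k=np.linalg.lstsq(A,z,rcond=None)[0]
    print('bay',b,'n',m.sum(),'x',np.percentile(x,[1,50,99]).round(1),'y',np.percentile(y-yc,[1,50,99]).round(1),'z',np.percentile(z,[5,50,95]).round(1),'tilt',k[:2].round(3))
E
python3 scene.py s1.png;  python3 go.py 582 -126.1 13 -3.5 603 -127.5 12 -3.5
```

```text
bay 0 n 602 x [-62.3 -19.3  36. ] y [-47.5  -0.6  49.3] z [14.  21.1 25.7] tilt [-0.064 -0.02 ]
bay 1 n 73 x [-61.5 -40.1  40.9] y [-46.5  45.7  49.8] z [10.2 13.7 19.7] tilt [0.033 0.034]
bay 2 n 89 x [-62.4 -49.7  41.5] y [-49.7  42.2  49.8] z [10.2 12.4 18.4] tilt [0.047 0.028]
bay 3 n 87 x [-63.4 -29.3  46. ] y [-49.2  45.7  49.8] z [10.3 13.9 19.6] tilt [0.031 0.037]
t 13.88 pos [ 581.5 -129.    14.5] rot [180.   -0.2  -3.7] F [ 1.8 -1.  -0.5] w 53.4 g 0.2
[582.0, -126.1, 13.0, -3.5] turn [ 0.  -0.2 -0.2] shift [ 0.0003 -0.0029  0.0015]
[603.0, -127.5, 12.0, -3.5] turn [ 0.  -0.2 -0.2] shift [ 0.0214 -0.0028  0.0026]
```

>>> carry_out([
  [0,0,0,0.005,-0.002,0.001,0.227],
  [0,0,0,0.01,-0.003,0.002,0.227],
  [0,0,0,0.015,-0.003,0.002,0.227],
  [0,0,0,0.019,-0.003,0.002,0.227],
  [0,0,0,0.022,-0.003,0.002,0.227],
  [0,0,0,0.023,-0.003,0.002,0.227],
  [0,0,0,0.023,-0.003,0.002,0.227],
])

```text
time_s: 14.47
eef_pos: [601.7, -127.4, 11.6]
tcp_rot: [3.142, -0.0, -0.065]
force: [-0.1, -0.3, -0.7]
grip_width: 53.5
gripper_force: 0.0
```

```bash
python3 scene.py s2.png;  python3 go.py 603 -127.5 12 -3.5
```

```text
bay 0 n 603 x [-54.2   0.2  42.5] y [-40.    2.6  49.1] z [13.  17.9 21.7] tilt [ 0.01  -0.013]
bay 1 n 72 x [-62.6 -37.1  43.7] y [-48.9  45.8  49.7] z [10.1 13.  18.8] tilt [0.019 0.042]
bay 2 n 81 x [-61.9 -40.3  45.7] y [-47.1  45.7  49.9] z [10.2 13.2 19.1] tilt [0.046 0.034]
bay 3 n 87 x [-64.3 -36.5  46.5] y [-46.1  45.4  50. ] z [10.3 13.3 19.9] tilt [0.036 0.024]
t 14.52 pos [ 601.6 -127.4   11.6] rot [180.   -0.   -3.7] F [-0.2  0.1 -0.2] w 53.8 g 0.0
[603.0, -127.5, 12.0, -3.5] turn [ 0.  -0.  -0.2] shift [ 0.0014  0.     -0.0004]
```

Mic0 is seated in bay 0 (top at 17.9 mm, level). Mic1 is next, which also tests the near reach limit.

```bash
python3 go.py 408 -43.5 80 -3.5
```

```text
t 14.52 pos [ 601.6 -127.4   11.6] rot [180.   -0.   -3.7] F [-0.2  0.1 -0.2] w 53.8 g 0.0
[408.0, -43.5, 80.0, -3.5] turn [ 0.  -0.  -0.2] shift [-0.1986 -0.0712 -0.0684]
```

>>> carry_out([
  [0,0,0,-0.006,0,0,0.227],
  [0,0,0,-0.012,0,-0.015,0.227],
  [0,0,0,-0.015,0,-0.045,0.227],
  [0,0,0,-0.035,-0.01,-0.068,0.227],
  [0,0,0,-0.07,-0.025,-0.068,0.227],
  [0,0,0,-0.105,-0.04,-0.068,0.227],
  [0,0,0,-0.14,-0.055,-0.068,0.227],
  [0,0,0,-0.175,-0.068,-0.068,0.227],
  [0,0,0,-0.199,-0.071,-0.068,0.227],
  [0,0,0,-0.199,-0.071,-0.068,0.227],
  [0,0,0,-0.199,-0.071,-0.05,0.227],
  [0,0,0,-0.199,-0.071,-0.05,0.227],
])

```text
time_s: 15.52
eef_pos: [406.5, -43.2, 60.7]
tcp_rot: [-3.141, 0.001, -0.064]
force: [-0.8, 0.2, 0.3]
grip_width: 53.5
gripper_force: 0.0
```

```bash
python3 go.py 408 -43.5 5 -3.5 420 -44 5 -3.5
```

```text
t 15.52 pos [406.5 -43.2  60.7] rot [-1.8e+02  1.0e-01 -3.7e+00] F [-0.8  0.2  0.3] w 53.5 g 0.0
[408.0, -43.5, 5.0, -3.5] turn [-0.   0.1 -0.2] shift [0.0016 0.0002 0.0557]
[420.0, -44.0, 5.0, -3.5] turn [-0.   0.1 -0.2] shift [ 0.0136 -0.0001  0.0557]
```

```bash
cat > mics.py <<'E'
from h import *
import sys
# discs: z 9..20 seen in scene depth, x<560
def find(fn=None):
    cm,im,d=snap('scene',fn); P=pts(cm,d); Z=P[...,2]
    k=((Z>10)&(Z<18)&(d>0)&(P[...,0]>330)&(P[...,0]<585)&(abs(P[...,1])<270)).astype(np.uint8)
    n,l,st,_=cv2.connectedComponentsWithStats(k)
    for i in range(1,n):
        if st[i,4]<120: continue
        vv,uu=np.nonzero(l==i); w=onplane(cm,np.c_[uu,vv],14)[:,:2].astype(np.float32)
        c,r=cv2.minEnclosingCircle(w); print('mic',np.round(c,1),'r',round(r,1),'n',len(uu),'mean',w.mean(0).round(1))
find(sys.argv[1])
E
python3 mics.py s3.png
```

```text
mic [454.6 164.6] r 45.6 n 369 mean [453.9 164.4]
mic [446.3  47.5] r 45.1 n 375 mean [446.6  47.7]
mic [465.8 -48.9] r 45.3 n 377 mean [466.  -49.7]
```

>>> carry_out([
  [0,0,0,0.002,0.001,0.03,0.227],
  [0,0,0,0.002,0.001,0.05,0.227],
  [0,0,0,0.002,0.001,0.0555,0.227],
  [0,0,0,0.009,0.001,0.0555,0.227],
  [0,0,0,0.016,0.001,0.0555,0.227],
  [0,0,0,0.026,-0.003,0.0555,0.227],
  [0,0,0,0.037,-0.008,0.0555,0.227],
  [0,0,0,0.049,-0.013,0.0555,0.227],
  [0,0,0,0.061,-0.018,0.0555,0.227],
  [0,0,0,0.073,-0.023,0.0555,0.227],
  [0,0,0,0.085,-0.028,0.0555,0.227],
  [0,0,0,0.097,-0.033,0.0555,0.227],
])

```text
time_s: 16.57
eef_pos: [506.8, -16.5, 6.9]
tcp_rot: [3.142, 0.002, -0.064]
force: [-6.8, -2.5, 5.6]
grip_width: 54.0
gripper_force: 6.2
```

```bash
python3 mics.py s4.png; python3 go.py 511 -16 5 -3.5 561.5 -18.7 5 -3.5 588.4 -20.4 13 -3.5
```

```text
mic [453.8 164. ] r 45.0 n 369 mean [453.2 164.7]
mic [540.4 -19.2] r 41.9 n 122 mean [527.6 -22.8]
t 16.62 pos [510.2 -15.2   7. ] rot [-1.8e+02 -1.0e-01 -3.6e+00] F [ 2.   0.8 -0.2] w 53.5 g 0.5
[511.0, -16.0, 5.0, -3.5] turn [-0.  -0.1 -0.1] shift [0.0009 0.0008 0.002 ]
[561.5, -18.7, 5.0, -3.5] turn [-0.  -0.1 -0.1] shift [0.0514 0.0003 0.0021]
[588.4, -20.4, 13.0, -3.5] turn [-0.  -0.1 -0.1] shift [ 0.0784  0.0003 -0.0058]
```

>>> carry_out([
  [0,0,0,0.01,0,0.001,0.227],
  [0,0,0,0.02,0,0.002,0.227],
  [0,0,0,0.03,0,0.002,0.227],
  [0,0,0,0.04,0,0.002,0.227],
  [0,0,0,0.05,0,0.001,0.227],
  [0,0,0,0.058,0,-0.001,0.227],
  [0,0,0,0.065,0,-0.003,0.227],
  [0,0,0,0.072,0,-0.005,0.227],
  [0,0,0,0.079,0,-0.006,0.227],
  [0,0,0,0.079,0,-0.006,0.227],
])

```text
time_s: 17.45
eef_pos: [588.2, -22.4, 12.8]
tcp_rot: [3.141, -0.004, -0.065]
force: [0.3, -0.4, 0.4]
grip_width: 53.8
gripper_force: 0.0
```

```bash
python3 scene.py s5.png;  python3 go.py 588.4 -20.4 12 -3.5 610 -21.7 12 -3.5
```

```text
bay 0 n 601 x [-57.8  -0.1  43.1] y [-40.9   2.7  49. ] z [11.8 17.6 21.2] tilt [0.033 0.001]
bay 1 n 593 x [-58.7 -16.5  31.6] y [-43.1   0.9  49.2] z [14.2 20.7 25.3] tilt [-0.064 -0.016]
bay 2 n 89 x [-61.1 -46.8  46.3] y [-46.9  45.3  49.8] z [10.2 12.9 19.3] tilt [0.041 0.03 ]
bay 3 n 85 x [-61.4 -34.4  46.5] y [-47.   45.7  49.9] z [10.3 13.2 20.2] tilt [0.039 0.032]
t 17.5 pos [587.3 -22.3  12.6] rot [180.   -0.2  -3.7] F [-0.6  0.1  0.2] w 53.8 g 0.0
[588.4, -20.4, 12.0, -3.5] turn [ 0.  -0.2 -0.2] shift [ 0.001  -0.002   0.0006]
[610.0, -21.7, 12.0, -3.5] turn [ 0.  -0.2 -0.2] shift [ 0.0226 -0.0021  0.0006]
```

>>> carry_out([
  [0,0,0,0.005,-0.002,0,0.227],
  [0,0,0,0.01,-0.002,0,0.227],
  [0,0,0,0.015,-0.002,0,0.227],
  [0,0,0,0.019,-0.002,0,0.227],
  [0,0,0,0.022,-0.002,0,0.227],
  [0,0,0,0.0225,-0.002,0,0.227],
  [0,0,0,0.0225,-0.002,0,0.227],
  [0,0,0,0.015,-0.002,0,0.227],
  [0,0,0,0.01,-0.002,-0.02,0.227],
  [0,0,0,0.01,-0.002,-0.05,0.227],
])

```text
time_s: 18.33
eef_pos: [591.6, -20.6, 60.3]
tcp_rot: [3.141, 0.006, -0.065]
force: [0.1, -0.4, -0.1]
grip_width: 54.1
gripper_force: 0.0
```

```bash
python3 scene.py s6.png; python3 mics.py s7.png; python3 go.py 390 51 80 -3.5
```

```text
bay 0 n 607 x [-57.9   0.1  43. ] y [-44.6   2.5  49.2] z [11.7 17.7 21.2] tilt [ 0.03  -0.005]
bay 1 n 611 x [-58.5   0.   42.9] y [-41.2   2.2  49.2] z [11.8 17.5 21.1] tilt [ 0.028 -0.003]
bay 2 n 88 x [-61.5 -47.6  46.9] y [-49.7  45.1  49.9] z [10.2 13.5 18.9] tilt [0.047 0.014]
bay 3 n 95 x [-65.5 -37.2  46.3] y [-48.9  45.2  49.8] z [10.2 12.9 19.7] tilt [0.035 0.034]
mic [453.6 164.8] r 44.7 n 366 mean [453.7 164.6]
mic [441.9  57.9] r 37.5 n 166 mean [441.5  65.4]
t 18.43 pos [597.1 -21.5  65.7] rot [-180.    -0.3   -3.8] F [ 0.7 -0.7  0.2] w 53.9 g 0.0
[390.0, 51.0, 80.0, -3.5] turn [-0.  -0.3 -0.3] shift [-0.2113 -0.0588 -0.0155]
```

>>> carry_out([
  [0,0,0,-0.015,-0.005,-0.015,0.227],
  [0,0,0,-0.045,-0.015,-0.015,0.227],
  [0,0,0,-0.08,-0.025,-0.015,0.227],
  [0,0,0,-0.115,-0.035,-0.015,0.227],
  [0,0,0,-0.15,-0.045,-0.015,0.227],
  [0,0,0,-0.18,-0.055,-0.015,0.227],
  [0,0,0,-0.2,-0.059,-0.015,0.227],
  [0,0,0,-0.211,-0.059,-0.008,0.227],
  [0,0,0,-0.211,-0.059,0.005,0.227],
  [0,0,0,-0.211,-0.059,0.005,0.227],
  [0,0,0,-0.211,-0.059,0.005,0.227],
])

```text
time_s: 19.35
eef_pos: [388.1, 51.5, 57.0]
tcp_rot: [3.141, 0.001, -0.065]
force: [0.4, 0.2, -0.5]
grip_width: 53.5
gripper_force: 0.0
```

```bash
python3 mics.py s8.png; python3 go.py 390 51 5 -3.5
```

```text
mic [454.2 164.7] r 45.2 n 368 mean [453.9 164.7]
mic [446.8  47. ] r 44.8 n 377 mean [446.8  47.5]
t 19.4 pos [388.7  51.5  57.3] rot [180.   -0.   -3.8] F [ 0.1 -0.  -0. ] w 54.2 g 0.0
[390.0, 51.0, 5.0, -3.5] turn [ 0.  -0.  -0.3] shift [0.0013 0.0004 0.0523]
```

>>> carry_out([
  [0,0,0,0.001,0,0.03,0.227],
  [0,0,0,0.001,0,0.048,0.227],
  [0,0,0,0.001,0,0.052,0.227],
  [0,0,0,0.007,0,0.052,0.227],
  [0,0,0,0.014,0,0.052,0.227],
  [0,0,0,0.024,-0.004,0.052,0.227],
  [0,0,0,0.035,-0.008,0.052,0.227],
  [0,0,0,0.047,-0.013,0.052,0.227],
  [0,0,0,0.059,-0.018,0.052,0.227],
  [0,0,0,0.071,-0.023,0.052,0.227],
  [0,0,0,0.083,-0.028,0.052,0.227],
  [0,0,0,0.095,-0.033,0.052,0.227],
])

```text
time_s: 20.4
eef_pos: [487.6, 79.2, 6.2]
tcp_rot: [-3.141, -0.002, -0.064]
force: [-2.3, -0.8, -0.4]
grip_width: 53.7
gripper_force: 0.8
```

```bash
python3 go.py 520.4 90 5 -3.5 568 87.1 5 -3.5 595 85.5 13 -3.5
```

```text
t 20.4 pos [487.6  79.2   6.2] rot [-1.8e+02 -1.0e-01 -3.7e+00] F [-2.3 -0.8 -0.4] w 53.7 g 0.8
[520.4, 90.0, 5.0, -3.5] turn [-0.  -0.1 -0.2] shift [ 0.032  -0.0129  0.0013]
[568.0, 87.1, 5.0, -3.5] turn [-0.  -0.1 -0.2] shift [ 0.0797 -0.0131  0.0014]
[595.0, 85.5, 13.0, -3.5] turn [-0.  -0.1 -0.2] shift [ 0.1068 -0.0132 -0.0066]
```

>>> carry_out([
  [0,0,0,0.01,-0.004,0.001,0.227],
  [0,0,0,0.02,-0.008,0.001,0.227],
  [0,0,0,0.03,-0.012,0.001,0.227],
  [0,0,0,0.04,-0.012,0.001,0.227],
  [0,0,0,0.05,-0.012,0.001,0.227],
  [0,0,0,0.06,-0.012,0.001,0.227],
  [0,0,0,0.07,-0.012,0.001,0.227],
  [0,0,0,0.078,-0.012,0.001,0.227],
  [0,0,0,0.085,-0.012,-0.001,0.227],
  [0,0,0,0.092,-0.012,-0.004,0.227],
  [0,0,0,0.099,-0.012,-0.006,0.227],
  [0,0,0,0.104,-0.012,-0.006,0.227],
])

```text
time_s: 21.4
eef_pos: [592.0, 83.4, 11.6]
tcp_rot: [3.141, -0.002, -0.065]
force: [0.4, -0.3, -0.2]
grip_width: 53.4
gripper_force: 0.4
```

```bash
python3 scene.py s9.png;  python3 go.py 594 85.5 12 -3.5 616.2 84.2 12 -3.5
```

```text
bay 0 n 617 x [-58.   -0.3  43. ] y [-43.2   2.4  49.1] z [11.4 17.3 21.4] tilt [ 0.035 -0.004]
bay 1 n 615 x [-58.9   0.3  43.3] y [-41.    2.8  49.3] z [11.4 17.4 21.5] tilt [ 0.035 -0.007]
bay 2 n 600 x [-61.9 -19.4  30.9] y [-45.5  -0.4  49.2] z [13.1 21.1 26.1] tilt [-0.063 -0.021]
bay 3 n 92 x [-67.5 -35.9  46.7] y [-48.1  45.   49.6] z [10.1 13.5 19.4] tilt [0.051 0.024]
t 21.45 pos [593.   83.4  11.6] rot [180.   -0.2  -3.7] F [ 0.5 -0.1  0.2] w 53.8 g 0.2
[594.0, 85.5, 12.0, -3.5] turn [ 0.  -0.2 -0.2] shift [ 0.0009 -0.0022 -0.0004]
[616.2, 84.2, 12.0, -3.5] turn [ 0.  -0.2 -0.2] shift [ 0.0231 -0.0023 -0.0003]
```

>>> carry_out([
  [0,0,0,0.005,-0.002,-0.001,0.227],
  [0,0,0,0.01,-0.002,-0.001,0.227],
  [0,0,0,0.015,-0.002,-0.001,0.227],
  [0,0,0,0.019,-0.002,-0.001,0.227],
  [0,0,0,0.022,-0.002,-0.001,0.227],
  [0,0,0,0.023,-0.002,-0.001,0.227],
  [0,0,0,0.023,-0.002,-0.001,0.227],
  [0,0,0,0.015,-0.002,-0.001,0.227],
  [0,0,0,0.01,-0.002,-0.02,0.227],
  [0,0,0,0.005,-0.002,-0.05,0.227],
])

```text
time_s: 22.28
eef_pos: [592.2, 85.3, 59.2]
tcp_rot: [3.14, 0.005, -0.065]
force: [1.2, 0.1, 0.4]
grip_width: 53.8
gripper_force: 0.0
```

```bash
python3 scene.py s10.png; python3 mics.py s11.png; python3 go.py 396 168 70 -3.5
```

```text
bay 0 n 599 x [-58.3   0.4  43.1] y [-41.2   2.8  49.2] z [12.4 17.7 21. ] tilt [ 0.028 -0.   ]
bay 1 n 611 x [-58.3   0.8  43.4] y [-40.6   2.6  49.2] z [11.5 17.6 21.3] tilt [ 0.029 -0.003]
bay 2 n 611 x [-57.6  -1.3  42.3] y [-41.6   2.5  49.7] z [11.4 17.3 21. ] tilt [ 0.028 -0.003]
bay 3 n 92 x [-63.8 -37.9  45.9] y [-47.1  45.   49.9] z [10.4 13.7 19.3] tilt [0.047 0.016]
t 22.38 pos [596.5  85.2  64.6] rot [-179.9   -0.3   -3.8] F [0.6 0.4 0. ] w 53.6 g 0.0
[396.0, 168.0, 70.0, -3.5] turn [-0.1 -0.3 -0.3] shift [-0.2055 -0.0695 -0.0063]
```

>>> carry_out([
  [0,0,0,-0.015,-0.005,-0.006,0.227],
  [0,0,0,-0.045,-0.015,-0.006,0.227],
  [0,0,0,-0.08,-0.028,-0.006,0.227],
  [0,0,0,-0.115,-0.04,-0.006,0.227],
  [0,0,0,-0.15,-0.052,-0.006,0.227],
  [0,0,0,-0.18,-0.062,-0.006,0.227],
  [0,0,0,-0.2,-0.068,-0.006,0.227],
  [0,0,0,-0.206,-0.0695,-0.006,0.227],
  [0,0,0,-0.206,-0.0695,-0.006,0.227],
  [0,0,0,-0.206,-0.0695,-0.006,0.227],
])

```text
time_s: 23.22
eef_pos: [395.0, 168.3, 67.3]
tcp_rot: [-3.141, -0.001, -0.065]
force: [0.1, -0.4, -0.4]
grip_width: 53.9
gripper_force: 0.0
```

```bash
python3 mics.py s12.png; python3 go.py 396 168 5 -3.5
```

```text
mic [454.3 164.7] r 45.3 n 372 mean [453.5 164.9]
t 23.27 pos [395.6 168.   67.4] rot [-1.8e+02 -1.0e-01 -3.8e+00] F [1.2 0.1 0.1] w 54.0 g 0.0
[396.0, 168.0, 5.0, -3.5] turn [-0.  -0.1 -0.3] shift [0.0003 0.     0.0624]
```

>>> carry_out([
  [0,0,0,0,0,0.03,0.227],
  [0,0,0,0,0,0.055,0.227],
  [0,0,0,0,0,0.062,0.227],
  [0,0,0,0.007,0,0.062,0.227],
  [0,0,0,0.014,0,0.062,0.227],
  [0,0,0,0.024,-0.003,0.062,0.227],
  [0,0,0,0.035,-0.006,0.062,0.227],
  [0,0,0,0.047,-0.01,0.062,0.227],
  [0,0,0,0.059,-0.014,0.062,0.227],
  [0,0,0,0.071,-0.018,0.062,0.227],
  [0,0,0,0.083,-0.022,0.062,0.227],
  [0,0,0,0.095,-0.026,0.062,0.227],
])

```text
time_s: 24.27
eef_pos: [492.8, 188.6, 6.1]
tcp_rot: [-3.141, -0.002, -0.064]
force: [-1.7, -1.2, -0.2]
grip_width: 54.0
gripper_force: 1.4
```

```bash
python3 go.py 525.4 196 5 -3.5 574.5 193 5 -3.5 600.5 191.4 13 -3.5
```

```text
t 24.27 pos [492.8 188.6   6.1] rot [-1.8e+02 -1.0e-01 -3.7e+00] F [-1.7 -1.2 -0.2] w 54.0 g 1.4
[525.4, 196.0, 5.0, -3.5] turn [-0.  -0.1 -0.2] shift [ 0.0321 -0.0095  0.0012]
[574.5, 193.0, 5.0, -3.5] turn [-0.  -0.1 -0.2] shift [ 0.0813 -0.0096  0.0013]
[600.5, 191.4, 13.0, -3.5] turn [-0.  -0.1 -0.2] shift [ 0.1073 -0.0097 -0.0067]
```

>>> carry_out([
  [0,0,0,0.01,-0.004,0.001,0.227],
  [0,0,0,0.02,-0.007,0.001,0.227],
  [0,0,0,0.03,-0.01,0.001,0.227],
  [0,0,0,0.04,-0.01,0.001,0.227],
  [0,0,0,0.05,-0.01,0.001,0.227],
  [0,0,0,0.06,-0.01,0.001,0.227],
  [0,0,0,0.07,-0.01,0.001,0.227],
  [0,0,0,0.078,-0.01,0.001,0.227],
  [0,0,0,0.085,-0.01,-0.001,0.227],
  [0,0,0,0.092,-0.01,-0.004,0.227],
  [0,0,0,0.099,-0.01,-0.006,0.227],
  [0,0,0,0.104,-0.01,-0.006,0.227],
])

```text
time_s: 25.27
eef_pos: [597.0, 190.9, 11.7]
tcp_rot: [-3.141, -0.002, -0.065]
force: [-0.3, -0.0, -0.6]
grip_width: 53.9
gripper_force: 0.4
```

```bash
python3 scene.py s13.png;  python3 go.py 622.7 190.1 12 -3.5
```

```text
bay 0 n 612 x [-58.4   0.8  43.7] y [-43.4   2.6  49.1] z [11.9 17.6 21.3] tilt [ 0.03  -0.004]
bay 1 n 608 x [-58.2   0.3  42.8] y [-40.6   3.   49.1] z [11.2 17.6 21.5] tilt [ 0.029 -0.014]
bay 2 n 601 x [-59.2   0.8  42.6] y [-42.3   2.   49.2] z [12.  17.3 21. ] tilt [ 0.02  -0.001]
bay 3 n 605 x [-65.6 -20.6  34.7] y [-43.2   1.7  49.6] z [13.9 20.9 26.1] tilt [-0.074 -0.023]
t 25.32 pos [597.9 190.8  11.6] rot [180.   -0.2  -3.7] F [ 1.2 -0.3 -0.1] w 53.9 g 0.2
[622.7, 190.1, 12.0, -3.5] turn [ 0.  -0.2 -0.2] shift [ 0.0248 -0.0009 -0.0003]
```

>>> carry_out([
  [0,0,0,0.005,0,-0.001,0.227],
  [0,0,0,0.01,0,-0.001,0.227],
  [0,0,0,0.015,0,-0.001,0.227],
  [0,0,0,0.02,0,-0.001,0.227],
  [0,0,0,0.023,0,-0.001,0.227],
  [0,0,0,0.0245,0,-0.001,0.227],
  [0,0,0,0.0245,0,-0.001,0.227],
  [0,0,0,0.017,0,-0.001,0.227],
  [0,0,0,0.012,0,-0.02,0.227],
  [0,0,0,0.005,0,-0.055,0.227],
  [0,0,0,-0.01,0,-0.09,0.227],
  [0,0,0,-0.04,0,-0.12,0.227],
])

```text
time_s: 26.32
eef_pos: [557.3, 193.1, 132.8]
tcp_rot: [-3.141, -0.004, -0.066]
force: [0.1, 1.3, 1.2]
grip_width: 54.0
gripper_force: 0.0
```

```bash
python3 scene.py s14.png; python3 go.py 464 240 230 -3.5
python3 - <<'E'
from h import *
T=np.array(manip.calibration('wrist')['T_tool_cam']); print(T.round(2), {k:v for k,v in manip.calibration('wrist').items() if k!='T_tool_cam'})
E
```

```text
bay 0 n 609 x [-58.1   0.6  42.7] y [-47.1   2.8  49.2] z [11.3 17.4 21.2] tilt [ 0.028 -0.008]
bay 1 n 609 x [-58.5   0.1  43.4] y [-41.2   2.8  49.3] z [11.8 17.7 21.3] tilt [ 0.031 -0.01 ]
bay 2 n 611 x [-59.4  -0.8  42.6] y [-41.9   2.1  49. ] z [11.2 17.5 21.2] tilt [ 0.033 -0.003]
bay 3 n 611 x [-57.6   0.5  42.7] y [-42.8   1.2  49.7] z [11.9 17.8 21.5] tilt [ 0.027 -0.004]
t 26.37 pos [553.  194.5 136.3] rot [-1.797e+02 -1.000e-01 -3.700e+00] F [-2.4 -1.5  0.5] w 54.0 g 0.0
[464.0, 240.0, 230.0, -3.5] turn [-0.3 -0.1 -0.2] shift [-0.0916 -0.04   -0.0937]
[[ 0.0000e+00 -9.6000e-01 -2.6000e-01  7.2140e+01]
 [ 1.0000e+00  0.0000e+00  0.0000e+00 -4.0000e-02]
 [-0.0000e+00 -2.6000e-01  9.6000e-01 -1.6216e+02]
 [ 0.0000e+00  0.0000e+00  0.0000e+00  1.0000e+00]] {'fx': 329.00841923987514, 'fy': 329.00841923987514, 'cx': 250.29362117739834, 'cy': 189.18934627394776, 'k1': -0.0730124175761169}
```

All four mics are seated level. Next I'll look at the knob with the wrist camera.

>>> carry_out([
  [0,0,0,-0.01,-0.015,-0.03,0.227],
  [0,0,0,-0.025,-0.04,-0.06,0],
  [0,0,0,-0.045,-0.075,-0.09,-0.2],
  [0,0,0,-0.062,-0.11,-0.11,-0.2],
  [0,0,0,-0.08,-0.145,-0.115,-0.2],
  [0,0,0,-0.095,-0.175,-0.115,-0.2],
  [0,0,0,-0.1,-0.185,-0.115,-0.2],
  [0,0,0,-0.1,-0.185,-0.115,-0.2],
  [0,0,0,-0.1,-0.185,-0.115,-0.2],
  [0,0,0,-0.1,-0.185,-0.115,-0.2],
])

```text
time_s: 27.2
eef_pos: [468.3, 382.9, 245.5]
tcp_rot: [3.141, 0.0, -0.067]
force: [0.4, -0.6, -0.2]
grip_width: 35.3
gripper_force: 0.0
```

```bash
cat > knob.py <<'E'
from h import *
import sys
cm,im,d=snap('wrist',sys.argv[1]); P=pts(cm,d); Z=P[...,2]
near=(abs(P[...,0]-464)<70)&(abs(P[...,1]-386)<70)&(d>0)
for lo,hi,zp in((88,99,94),(47,53,50)):
    k=(near&(Z>lo)&(Z<hi)).astype(np.uint8); n,l,st,_=cv2.connectedComponentsWithStats(k); i=1+st[1:,4].argmax()
    w=P[l==i][:,:2].astype(np.float32); v,u=np.nonzero(l==i); print(lo,'rect',np.round(np.r_[tuple(map(np.ravel,cv2.minAreaRect(w)))],1),'n',len(w),'z',np.median(Z[l==i]).round(1),'pix',u.mean().round(),v.mean().round())
E
python3 knob.py w1.png; python3 go.py 464 386 240 -3.5
```

```text
88 rect [462.8 387.2  14.   45.3  88.3] n 625 z 93.9 pix 246.0 181.0
47 rect [462.6 387.   99.7 110.   88.3] n 5193 z 50.1 pix 246.0 168.0
t 27.25 pos [468.6 382.7 245.6] rot [180.    0.   -3.9] F [ 0.3 -0.6  0.9] w 35.2 g 0.0
[464.0, 386.0, 240.0, -3.5] turn [ 0.   0.  -0.4] shift [-0.0048 -0.003   0.0056]
```

View pics/w1.png

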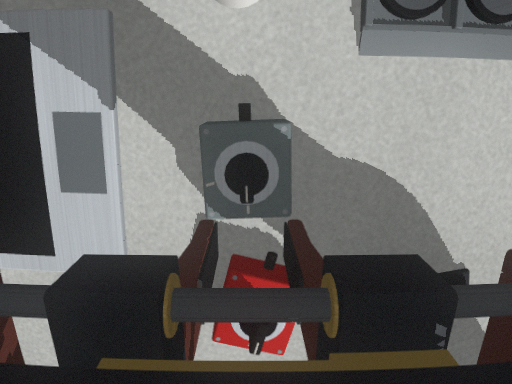

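The wrist view shows the grey switch centred at (247,174). Its white mark points down to the off tick at (248,208), and the on tick is at the left, (210,184). The knob centre is at world (462.8, 387.2) with the bar at 178.3°. I'll turn the wrist half round first so the clockwise turn stays in joint range.

>>> carry_out([
  [0,0,-7,0,0,0,-0.2],
  [0,0,-14,0,0,0,-0.2],
  [0,0,-21,0,0,0,-0.2],
  [0,0,-28,0,0,0,-0.2],
  [0,0,-35,0,0,0,-0.2],
  [0,0,-42,0,0,0,-0.2],
  [0,0,-49,0,0,0,-0.2],
  [0,0,-56,0,0,0,-0.2],
  [0,0,-63,0,0,0,-0.2],
  [0,0,-70,0,0,0,-0.2],
  [0,0,-77,0,0,0,-0.2],
  [0,0,-84,0,0,0,-0.2],
])

```text
time_s: 28.25
eef_pos: [469.0, 382.6, 245.6]
tcp_rot: [3.142, 0.0, 1.404]
force: [0.5, 0.1, -0.3]
grip_width: 35.4
gripper_force: 0.0
```

>>> carry_out([
  [0,0,-7,0,0,0,-0.2],
  [0,0,-14,0,0,0,-0.2],
  [0,0,-21,0,0,0,-0.2],
  [0,0,-28,0,0,0,-0.2],
  [0,0,-35,0,0,0,-0.2],
  [0,0,-42,0,0,0,-0.2],
  [0,0,-49,0,0,0,-0.2],
  [0,0,-56,0,0,0,-0.2],
  [0,0,-63,0,0,0,-0.2],
  [0,0,-70,0,0,0,-0.2],
  [0,0,-77,0,0,0,-0.2],
  [0,0,-84,0,0,0,-0.2],
])

```text
time_s: 29.25
eef_pos: [469.1, 382.5, 245.5]
tcp_rot: [-3.141, 0.0, 2.87]
force: [0.5, -0.9, 0.9]
grip_width: 35.2
gripper_force: 0.0
```

>>> carry_out([
  [0,0,-5,0,0,0,-0.2],
  [0,0,-10,0,0,0,-0.2],
  [0,0,-14,0,0,0,-0.2],
  [0,0,-14,0,0,0,-0.2],
  [0,0,-14,0,0,0,-0.2],
])

```text
time_s: 29.67
eef_pos: [468.8, 383.1, 245.6]
tcp_rot: [-3.141, 0.0, 3.107]
force: [-0.8, -0.3, 0.5]
grip_width: 35.2
gripper_force: 0.0
```

```bash
python3 go.py 462.8 387.2 120 178.3; python3 -c "
from h import *
print(np.round(manip.get_obs()['joints'],2))"; python3 knob.py w2.png; python3 scene.py s15.png
```

```text
t 29.67 pos [468.8 383.1 245.6] rot [-180.    0.  178.] F [-0.8 -0.3  0.5] w 35.2 g 0.0
[462.8, 387.2, 120.0, 178.3] turn [-0.   0.  -0.3] shift [0.0062 0.0039 0.1256]
[-1.02  0.35  0.3   1.72 -0.12  1.09  0.85]
88 rect [462.9 387.7  13.9  45.7  88.5] n 665 z 93.8 pix 255.0 168.0
47 rect [462.2 387.7 100.1 109.1  88.2] n 5321 z 50.0 pix 255.0 156.0
bay 0 n 614 x [-57.1  -0.4  43.1] y [-41.1   2.5  49.2] z [11.6 17.5 21.2] tilt [ 0.037 -0.005]
bay 1 n 607 x [-58.8   0.2  43.6] y [-41.2   3.   49.3] z [11.4 17.5 21.5] tilt [ 0.033 -0.004]
bay 2 n 621 x [-60.   -1.3  42.8] y [-41.9   1.9  49. ] z [11.2 17.5 21.2] tilt [ 0.039 -0.005]
bay 3 n 611 x [-59.4  -0.1  42.8] y [-43.5   1.   48.7] z [11.2 17.4 21.2] tilt [ 0.033 -0.007]
```

>>> carry_out([
  [0,0,0,0.006,0.004,0.03,-0.2],
  [0,0,0,0.006,0.004,0.06,-0.2],
  [0,0,0,0.006,0.004,0.095,-0.2],
  [0,0,0,0.006,0.004,0.125,-0.2],
  [0,0,0,0.006,0.004,0.125,-0.2],
  [0,0,0,0.006,0.004,0.125,-0.2],
])

```text
time_s: 30.27
eef_pos: [461.5, 388.1, 119.8]
tcp_rot: [-3.139, -0.002, 3.11]
force: [0.4, 0.0, 0.7]
grip_width: 35.2
gripper_force: 0.0
```

```bash
python3 go.py 462.8 387.5 69 178.3
```

```text
t 30.27 pos [461.5 388.1 119.8] rot [-1.798e+02 -1.000e-01  1.782e+02] F [0.4 0.  0.7] w 35.2 g 0.0
[462.8, 387.5, 69.0, 178.3] turn [-0.2 -0.1 -0.1] shift [-0.0014 -0.0004  0.0508]
```

>>> carry_out([
  [0,0,0,-0.001,0,0.02,-0.2],
  [0,0,0,-0.001,0,0.038,-0.2],
  [0,0,0,-0.001,0,0.047,-0.2],
  [0,0,0,-0.001,0,0.05,-0.2],
  [0,0,0,-0.001,0,0.05,-0.2],
  [0,0,0,-0.001,0,0.05,-0.8],
  [0,0,0,-0.001,0,0.05,-0.8],
  [0,0,0,-0.001,0,0.05,-0.8],
  [0,0,0,-0.001,0,0.05,-0.8],
  [0,0,0,-0.001,0,0.05,-0.8],
], newtons=30)

```text
time_s: 31.1
eef_pos: [463.6, 387.9, 71.5]
tcp_rot: [-3.141, 0.0, 3.111]
force: [-1.0, -2.9, 5.5]
grip_width: 13.8
gripper_force: 30.0
```

>>> carry_out([
  [0,0,6,0,0,0,-0.8],
  [0,0,12,0,0,0,-0.8],
  [0,0,18,0,0,0,-0.8],
  [0,0,24,0,0,0,-0.8],
  [0,0,30,0,0,0,-0.8],
  [0,0,36,0,0,0,-0.8],
  [0,0,42,0,0,0,-0.8],
  [0,0,48,0,0,0,-0.8],
  [0,0,54,0,0,0,-0.8],
  [0,0,60,0,0,0,-0.8],
  [0,0,66,0,0,0,-0.8],
  [0,0,71,0,0,0,-0.8],
])

```text
time_s: 32.1
eef_pos: [462.8, 386.9, 71.5]
tcp_rot: [-3.139, 0.001, 1.866]
force: [-2.8, -7.5, 8.7]
grip_width: 13.8
gripper_force: 30.0
```

>>> carry_out([
  [0,0,2,0,0,0,-0.8],
  [0,0,2,0,0,0,-0.8],
  [0,0,2,0,0,0,-0.2],
  [0,0,2,0,0,0,-0.2],
  [0,0,2,0,0,0,-0.2],
  [0,0,2,0,0,-0.03,-0.2],
  [0,0,2,0,0,-0.07,-0.2],
  [0,0,2,0,0,-0.11,-0.2],
  [0,0,2,0,0,-0.15,-0.2],
  [0,0,2,0,0,-0.17,-0.2],
  [0,0,2,0,0,-0.17,-0.2],
  [0,0,2,0,0,-0.17,-0.2],
])

```text
time_s: 33.1
eef_pos: [463.5, 389.8, 241.8]
tcp_rot: [3.139, -0.002, 1.838]
force: [-0.7, 0.2, 0.2]
grip_width: 35.4
gripper_force: 0.0
```

```bash
python3 knob.py w3.png; python3 scene.py s16.png; python3 go.py
```

```text
88 rect [462.9 387.8  13.9  44.9  13.6] n 642 z 94.0 pix 249.0 177.0
47 rect [462.9 387.4 100.  109.8  88.3] n 5359 z 50.2 pix 249.0 165.0
bay 0 n 606 x [-58.4   1.   43.8] y [-41.1   3.   49.1] z [11.5 17.8 21.5] tilt [0.033 0.005]
bay 1 n 609 x [-59.   -0.   42.8] y [-41.1   1.6  49. ] z [11.5 17.4 21.4] tilt [ 0.034 -0.002]
bay 2 n 608 x [-57.4  -0.4  42.1] y [-43.2   2.3  49.1] z [11.5 17.4 21.4] tilt [0.031 0.001]
bay 3 n 616 x [-59.3  -0.3  43.4] y [-43.7   1.   49.4] z [11.4 17.4 21.4] tilt [ 0.032 -0.003]
t 33.2 pos [462.3 388.8 239.4] rot [-179.9    0.   105.3] F [ 0.1  1.1 -0.8] w 35.1 g 0.0
```

View pics/w3.png

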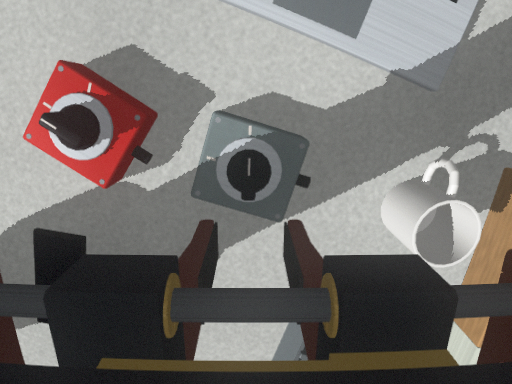

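View pics/s16.png

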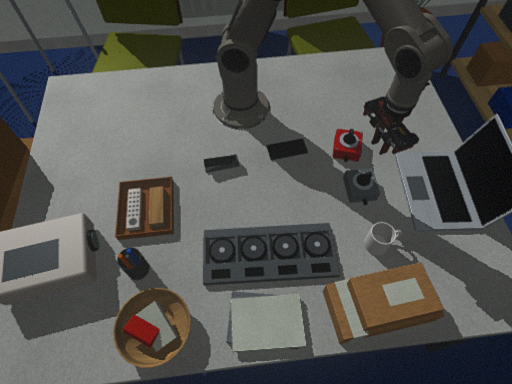

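The wrist view shows the knob mark at (249,165) pointing at the on tick (250,130); the bar has turned 74.7°, which is 1.30 rad. The scene view shows four mics seated, both items in the tray, and the mug and pen cup not moved.

```bash
python3 -c "
from workcell import manip
print(manip.sign_off())"
```

```text
the job is handed in; nothing more can be done
None
```

The job is done and handed in: the eraser and remote lie flat in the tray, all four mics are seated in their own bays, the grey switch is on, and the mug and pen cup are where they were.

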